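# Clamp a circuit board in the repair fixture

### The job

Clamp the circuit board in the repair fixture: with the fingertips or the back of a finger, push the swing strap round over the board until it stops at the stud, then push the raised cam lever all the way down, and draw clear. Only push: nothing is to be lifted or carried, the lever must not go down before the strap is across, the board stays in its nest, and the things lying around are left where they are.

Things in the scene. Friction and masses are not known exactly. Their poses are not given: they have to be found in the camera images.
- fixture: Dark steel plate, 200 (x) x 220 (y) x 20 mm, fixed on the bench; origin: centre of its underside; position and yaw (within 0.4 rad) vary. In its frame the strap's upright pivot is at x 0, y +80 mm (72 mm high), the stud with the cam lever at x 0, y -80 mm (clevis 30 mm wide, 92 mm high). Lips up to 27 mm high form the board's nest in the middle; nothing else stands on it.
- strap (a joint): Angle (rad) of the swing strap about its upright pivot. 0: fully over, along the fixture's -y from pivot to stud, against a hard stop. Grows (to 1.8) as it opens to the fixture's -x side, the robot's side: at q it points from the pivot along (-sin q, -cos q) in the fixture's x, y. Starts at 1.0 to 1.5. No spring: it stays where left; pushing it takes about 1.5 N at 80 mm from the pivot.
- strap_mid (a point): Middle of the strap's section, 80 mm from the pivot. The strap is an aluminium bar 24 mm wide with flat upright sides, 48 to 66 mm above the bench, reaching 173 mm from the pivot; from 128 mm on its end is a hook for the stud. The frame turns with the strap: -y runs from the pivot to the free end; the -x side is the one to push to close it.
- cam_lever (a joint): Angle (rad) of the cam lever above its clamped position, about a level axis along the fixture's x, 81 mm above the bench over the stud. 0: fully down, level, pointing outwards along the fixture's -y, at a hard stop. Grows (to 1.4) as it is raised. Starts at 0.85 to 1.15. No spring: it stays where left; pushing it takes about 3.5 N, square to it, at 65 mm from the axis.
- lever_grip (a point): Point on the upper face of the lever's black handle, 65 mm from the lever's axis. The lever reaches 95 mm from the axis; the handle, from 40 mm on, is 20 mm wide and 14 mm thick, its upper face 8 mm above the line from the axis. The frame turns with the lever: -y runs out along it, z is square to the upper face, the one to push.
- board_center (a point): Centre of the green circuit board (120 x 100 x 4 mm, loose, 0.12 kg) in the fixture's nest, its underside 20 mm above the bench, axes as the fixture's. The heat sink in its middle (34 x 30 mm) is 39 mm above the bench, other parts at most 37 mm. The pad under the strap (20 mm wide, 80 mm from the pivot, down to 43 mm above the bench) passes over it.
- multimeter: Bystander: yellow multimeter lying on the bench, 135 x 72 x 32 mm, origin at the centre of its underside. Leave it.
- cup: Bystander: steel mug, 76 mm across, 85 mm high, origin at the centre of its underside. Leave it.
- spool: Bystander: grey spool standing on end, 56 mm across, 46 mm high, origin at the centre of its underside. Leave it.
- screwdriver: Bystander: screwdriver lying on the bench, about 200 mm long, under 40 mm high, origin under its middle. Leave it.
Mind the look-alikes: they are no part of the job. Leave any purple or yellow look-alike of the part that bears board_center alone.

How it is judged (in metres and radians):
On the way, in this order (a step that is already met when the one before it is completed fails the run):
1. the strap is swung fully over the board (within 0.06 rad of its stop) while the cam lever is still up (value of joint strap below 0.06 rad and value of joint cam_lever above 0.5 rad), for 0.2 s.
2. the cam lever is pushed fully down (within 0.08 rad of its stop) (value of joint cam_lever below 0.08 rad), for 0.2 s.
At the end, for the whole second after the job is handed in: The strap is within 0.06 rad of its stop over the board, the cam lever within 0.08 rad of fully down, the board flat in its nest (within 6 mm of the middle, not raised more than 4 mm), and each bystander within 20 mm of where it stood (value of joint strap below 0.06 rad and value of joint cam_lever below 0.08 rad and x of board_center in the frame of fixture between -0.006 and 0.006 m and y of board_center in the frame of fixture between -0.006 and 0.006 m and height (world z) of board_center below 0.026 m and angle between board_center's own z axis and vertical below 0.05 rad and distance of each of multimeter, cup, spool, screwdriver from where it was at the start of the episode below 0.02 m); the robot touches nothing.
It fails at once if the cam lever is pushed down (below 0.5 rad) while the strap is not across the board (value of joint strap above 0.12 rad and value of joint cam_lever below 0.5 rad).
It fails at once if the board is lifted or knocked out of its nest (height (world z) of board_center above 0.032 m or distance of board_center from where it was at the start of the episode above 0.012 m or angle between board_center's own z axis and vertical above 0.12 rad).
It fails at once if a bystander is lifted, carried or knocked away (distance of any of multimeter, cup, spool, screwdriver from where it was at the start of the episode above 0.02 m).
It also fails if it takes over 53 s, if anything falls off the work surface, if the arm or the gripper's body presses on something with over 40 N, if the wrist force passes 120 N, or if a joint passes its speed limit or range.

### The arm

A 6-joint arm with a two-finger parallel gripper is mounted at the origin on the work surface. World frame = base frame: x ahead of the robot, y to its left, z up, the work surface at z = 0. Lengths are in m, angles in degrees, forces in N, time in s.
With the tool pointing down it reaches from about 0.35 to 0.775 m from the base axis. Payload 7.3 kg.
Tool frame: the origin (TCP) lies midway between the tips of the shut fingers; the grasp point (between the pads) lies 19 mm behind it; z points along the fingers, y is the line along which they close (so a half turn about z gives the same grasp; the last joint's range is limited). The gripper opens to 92 mm and grips with 3 to 60 N. Pads are 19 mm wide; open, the fingers measure 130 mm over their backs; the gripper's body (75 mm by 190 mm) begins 47 mm behind the grasp point.
Start: joints at [60.791, 19.595, 87.324, -0, 73.075, -8.365], TCP at [0.187, 0.491, 0.227] pointing down, gripper open.
Joint ranges: [-145.02, 145.02], [-44.19, 115.74], [2.07, 154.8], [-57.11, 237.11], [16.16, 152.29], [-177.93, 177.93]. Speed limits (degrees/s): [147.25, 147.25, 180, 180, 180, 180].

### API

Orientations are given as [roll, pitch, yaw] about the fixed x, y, z axes, in that order (R = Rz(yaw) Ry(pitch) Rx(roll)).
In Python, from cell import env gives the robot as it stands.
- The arm moves only by the tool drive_tool, never from a script. Its arguments are lists of equal length, an entry for each row: "travel": the shift along the world's x, y, z in mm, a list of three; "spin": the turn about the world's z in degrees; "jaw": the gripper's target within -1 to 1 (fully open at 1, half-way at 0, shut at -1). In form: {"travel": [[dx, dy, dz], ...], "spin": [spin, ...], "jaw": [jaw, ...]}. A call has exactly 5 rows; each row shifts and turns the commanded pose from where the row before left it; what a row does not reach is not made up. A row lasts 1/8 s, in which the tool goes at most 62.5 mm and 10.7 degrees, less where a joint would pass 70% of its speed; a pose out of reach is approached as far as the arm can. A call is refused whole if a number of a shift passes 62.5 or a number of a turn 10.7, either way. A call with a gripper value outside its range is refused whole. The fingers move at their own pace and stop on an object; "squeeze" is the grip in N (left out, the last holds). Time passes only in rows, so rows that do not move let the fingers close, or fill a call up. It gives the time, the measured TCP pose, the force, the opening and the grip force at its end, in the units of the state.
- env.state(): the state, without advancing time (a new reading comes with each control period).
- env.grab_frame(name): name is "scene" or "top" or "wrist"; returns the picture (384x512x3 uint8, red, green, blue); there is no depth.
- env.calibration(name): a dict with "mtx" (3x3 intrinsics, pixels), "k1" (the pictures are not rectified: a ray, as slopes to the right and down, at radius r is drawn at 1 + k1 r^2 times it, then the intrinsics apply), "world_from_camera" (4x4, takes a point from camera to world coordinates). Camera axes: x right, y down, z forward; pixel columns grow to the right and rows downward; lengths in m; the calibration is good to about 2 mm. A picture is of the moment at which its call begins: read the wrist's pose just before it. calibration takes no time and is no camera call; for the wrist camera it gives the pose at the moment of the call.
- env.job_done(): hands the job in; it is judged then, once.
Trained networks look in the newest picture that a camera, given by its name, has taken for a name from the list of things; names that differ only in an ending like _2 or _b are one class to them, and where a whole thing is asked for, a point or a joint stands for the part that bears it (a point fixed in the world has none). Each returns a list of dicts, best first, with "conf" (0 to 1); they miss things now and then, are a little off and sometimes report something else, mostly with a low value. They report only what shows in the picture. A call takes as long as a camera call. They do not tell look-alikes from the thing itself.
- env.silhouettes(name, camera): "pixels" (384x512 bool, what is visible of it) and "rect" ([left, top, width, height] in pixels, round what is visible of it).
The state is a dict: "time_s": time; "joint_pos": joint angles; "qvel": joint speeds; "joint_efforts": joint torques, N m; "eef_pos": TCP position; "eef_rot": TCP orientation; "wrist_force": force on the tool from outside, world axes, zero at the start; "moment": the same for the moment, N m; "gripper_width": finger opening in m; "grip_force": force on a finger pad.
Only numpy, scipy, OpenCV 4.12 (cv2) and the standard library are available. Lean on these libraries where they do the work, as an engineer would, in place of code of your own. Each camera call takes 0.05 s, during which the arm holds its last target. There are 200 camera calls.

## Working session

There is one attempt and no reset: what is moved stays moved. The work goes in short steps, Python scripts to look and compute and a tool call to move; the robot and the scene stay as the last step left them, time stands still between calls to the robot, and variables do not carry over. Pictures are saved under pics/ and viewed, at most 10 in all, crops included, and the job is handed in when it is done.

Besides the shell and the picture viewer there is one more tool, called as a command line: name --pt "numbers of a row" for each row, then --argument value for the rest. drive_tool: Moves the arm, as the interface text tells. Its arguments: {"type":"object","properties":{"travel":{"type":"array"},"spin":{"type":"array"},"jaw":{"type":"array"},"squeeze":{"type":"number"}},"required":["travel","spin","jaw"]}

```bash
mkdir -p pics; ls
cat > h.py <<'E'
from cell import env
import numpy as np, cv2
def ray(cam,uv):
    c=env.calibration(cam);M=np.array(c["mtx"]);k=c["k1"];T=np.array(c["world_from_camera"])
    d=np.linalg.inv(M)@np.array([uv[0],uv[1],1.]);d=d[:2]
    r=np.linalg.norm(d);s=r
    for _ in range(30): s=r/(1+k*s*s)
    d=d*(s/r if r>0 else 1)
    return T[:3,3],T[:3,:3]@np.array([d[0],d[1],1.])
def at(cam,uv,z):
    o,d=ray(cam,uv);return o+d*(z-o[2])/d[2]
def proj(cam,P):
    c=env.calibration(cam);M=np.array(c["mtx"]);T=np.linalg.inv(np.array(c["world_from_camera"]))
    P=np.atleast_2d(P);Q=P@T[:3,:3].T+T[:3,3];s=Q[:,:2]/Q[:,2:];s=s*(1+c["k1"]*(s**2).sum(1,keepdims=True))
    return s@M[:2,:2].T+M[:2,2]
E
python3 - <<'E'
from h import *
for c in("top","scene"):
    im=env.grab_frame(c);cv2.imwrite(f"pics/{c}0.png",im[:,:,::-1])
    print(c,np.array(env.calibration(c)["world_from_camera"]).round(3).tolist())
    for n in["fixture","strap","cam_lever","board_center","multimeter","cup","spool","screwdriver"]:
        for s in env.silhouettes(n,c):
            m=s["pixels"];ys,xs=np.nonzero(m)
            print(n,round(s["conf"],2),s["rect"],at(c,(xs.mean(),ys.mean()),0.03).round(3), len(xs))
print(env.state())
E
```

```text
pics
top [[0.022, -0.985, 0.171, 0.419], [-1.0, -0.021, 0.009, -0.025], [-0.005, -0.171, -0.985, 1.285], [0.0, 0.0, 0.0, 1.0]]
fixture 0.67 [178.7, 176.0, 108.5, 119.5] [0.535 0.022 0.03 ] 5185
strap 0.74 [197.0, 232.8, 50.1, 61.6] [0.461 0.057 0.03 ] 501
cam_lever 0.71 [256.3, 199.7, 31.0, 20.1] [ 0.593 -0.071  0.03 ] 253
board_center 0.94 [117.8, 116.6, 57.6, 55.5] [0.762 0.25  0.03 ] 1656
board_center 0.9 [204.1, 202.9, 52.2, 51.8] [0.54  0.026 0.03 ] 1822
board_center 0.84 [280.9, 100.0, 53.5, 51.7] [ 0.817 -0.169  0.03 ] 1575
board_center 0.72 [206.1, 114.3, 52.4, 51.6] [0.776 0.028 0.03 ] 1611
board_center 0.64 [198.3, 232.2, 49.1, 65.2] [0.453 0.05  0.03 ] 695
multimeter 0.68 [86.0, 240.3, 46.2, 55.9] [0.433 0.331 0.03 ] 1587
cup 0.96 [349.2, 179.4, 38.8, 33.1] [ 0.627 -0.327  0.03 ] 924
screwdriver 0.96 [362.1, 231.4, 26.0, 76.2] [ 0.421 -0.343  0.03 ] 522
screwdriver 0.2 [254.8, 197.2, 29.1, 22.8] [ 0.592 -0.069  0.03 ] 195
scene [[-0.271, 0.791, -0.549, 1.356], [0.962, 0.23, -0.144, 0.179], [0.012, -0.568, -0.823, 1.218], [0.0, 0.0, 0.0, 1.0]]
fixture 0.71 [229.8, 143.6, 85
[... 830 characters left out ...]
  0.03 ] 252
{'time_s': 0.9, 'joint_pos': array([ 6.07923073e+01,  1.95946419e+01,  8.73238398e+01,  1.03657522e-03,
        7.30756036e+01, -8.36482459e+00]), 'qvel': array([-0.01088533,  0.00049731,  0.02147245, -0.00866512,  0.02369626,
       -0.05656332]), 'joint_efforts': array([-1.85531659e-03, -4.31127727e+01, -2.44474018e+01,  7.18304864e-02,
        4.84515214e-02,  4.37701749e-05]), 'eef_pos': array([0.18678006, 0.49067431, 0.22674919]), 'eef_rot': array([ 1.79994004e+02, -1.20709896e-04,  1.59156830e+02]), 'wrist_force': array([ 0.23164663,  0.62809222, -0.32257741]), 'moment': array([ 0.00716613, -0.03744834,  0.07716288]), 'grip_force': 0.0, 'gripper_width': 0.0916589604427486}
```

View pics/top0.png

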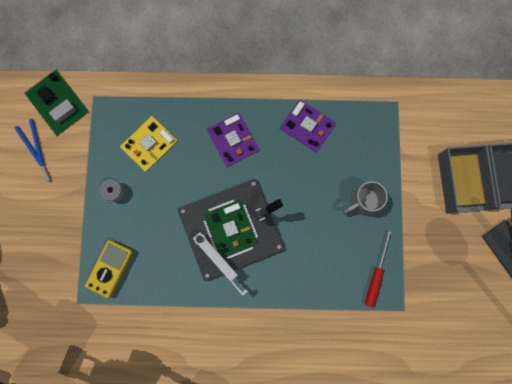

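View pics/scene0.png

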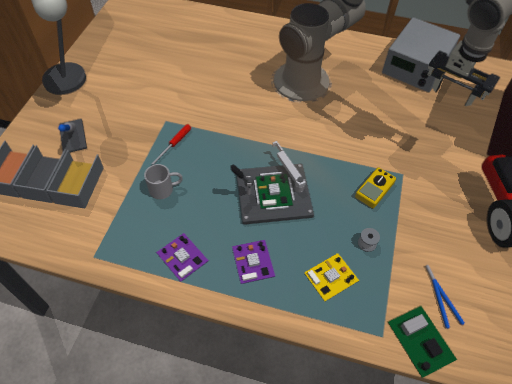

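drive_tool --pt "26 -44 14" --pt "26 -44 14" --pt "26 -44 14" --pt "26 -44 14" --pt "26 -44 14" --spin '[-5,-5,-5,-5,-5]' --jaw '[-1,-1,-1,-1,-1]'

```text
time_s: 1.52
eef_pos: [0.3174, 0.2692, 0.2974]
eef_rot: [180.0, 0.0, 134.0]
wrist_force: [1.2, 0.2, 0.6]
gripper_width: 0.0464
grip_force: 0.0
```

drive_tool --pt "26 -44 14" --pt "26 -44 14" --pt "26 -44 14" --pt "20 -44 14" --pt "0 0 0" --spin '[-5,-5,-5,-5,0]' --jaw '[-1,-1,-1,-1,-1]'

```text
time_s: 2.15
eef_pos: [0.4162, 0.0922, 0.3534]
eef_rot: [179.9, 0.1, 113.8]
wrist_force: [-0.3, 0.0, -0.4]
gripper_width: 0.0011
grip_force: 0.0
```

Run:
```python
from h import *
s=env.state();print(s["eef_pos"],s["eef_rot"],s["time_s"],s["gripper_width"])
c="wrist"
im=env.grab_frame(c);cv2.imwrite("pics/w0.png",im[:,:,::-1])
print(np.array(env.calibration(c)["world_from_camera"]).round(3).tolist())
for n in["fixture","strap","cam_lever","board_center"]:
    for q in env.silhouettes(n,c): print(n,round(q["conf"],2),q["rect"],cv2.minAreaRect(np.argwhere(q["pixels"])[:,::-1].astype(np.float32)))
```

```text
[0.41617065 0.09223874 0.35337705] [1.79914420e+02 6.49761005e-02 1.13846237e+02] 2.15 0.0010834250008318748
[[0.913, 0.392, 0.109, 0.386], [0.407, -0.881, -0.24, 0.159], [0.002, 0.264, -0.965, 0.511], [0.0, 0.0, 0.0, 1.0]]
fixture 0.87 [206.6, 153.7, 159.4, 98.3] ((283.69647216796875, 201.8016815185547), (161.18572998046875, 97.45868682861328), 1.0050859451293945)
strap 0.91 [201.3, 167.7, 113.7, 47.0] ((261.7811584472656, 193.55877685546875), (18.14031219482422, 119.86906433105469), 70.20112609863281)
board_center 0.91 [382.0, 234.3, 64.3, 52.0] ((414.0, 260.5), (51.0, 64.0), 90.0)
board_center 0.73 [268.4, 189.5, 70.9, 37.4] ((303.5, 208.0), (36.0, 69.0), 90.0)
board_center 0.73 [437.5, 107.4, 69.7, 81.4] ((473.092041015625, 149.47653198242188), (72.52408599853516, 59.41388702392578), 75.69972229003906)
```

View pics/w0.png

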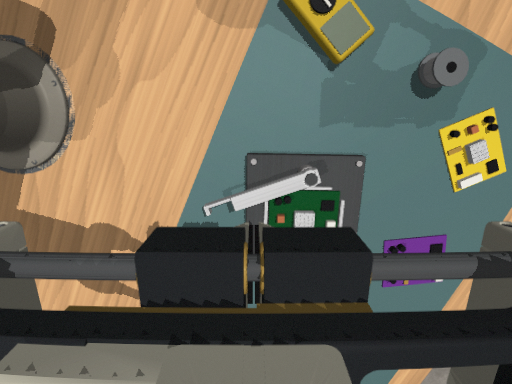

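drive_tool --pt "25 -45 0" --pt "25 -45 0" --pt "25 -45 0" --pt "25 -30 0" --pt "0 0 0" --spin '[0,0,0,0,0]' --jaw '[-1,-1,-1,-1,-1]'

```text
time_s: 3.02
eef_pos: [0.5156, -0.0709, 0.3515]
eef_rot: [-179.9, -0.1, 114.1]
wrist_force: [-0.1, 0.6, -0.6]
gripper_width: 0.0004
grip_force: 0.0
```

Run:
```python
from h import *
s=env.state();print(s["eef_pos"],s["eef_rot"],s["time_s"],s["gripper_width"])
c="wrist"
im=env.grab_frame(c);cv2.imwrite("pics/w1.png",im[:,:,::-1])
np.save("cal1.npy",np.array(env.calibration(c)["world_from_camera"]))
for n in["fixture","strap","cam_lever","board_center"]:
    for q in env.silhouettes(n,c): print(n,round(q["conf"],2),q["rect"],cv2.minAreaRect(np.argwhere(q["pixels"])[:,::-1].astype(np.float32)))
```

```text
[ 0.51560525 -0.07094143  0.35146977] [-1.79918109e+02 -6.17157793e-02  1.14123479e+02] 3.025 0.0003710222030031649
fixture 0.87 [186.1, 27.6, 175.3, 185.2] ((269.2950439453125, 121.2985610961914), (177.56268310546875, 183.19622802734375), 2.14758563041687)
strap 0.86 [180.3, 34.2, 131.1, 58.3] ((246.88906860351562, 65.29668426513672), (21.783069610595703, 134.9130096435547), 69.90476989746094)
cam_lever 0.9 [288.0, 153.3, 21.6, 62.8] ((297.8221435546875, 183.1744842529297), (63.382293701171875, 16.816457748413086), 81.57302856445312)
board_center 0.98 [254.9, 70.3, 77.6, 71.7] ((293.85565185546875, 104.70594787597656), (77.58367156982422, 66.05191040039062), 1.3322198390960693)
board_center 0.92 [369.0, 232.7, 35.8, 66.3] ((386.8229675292969, 266.83270263671875), (35.929893493652344, 68.6784896850586), 3.5763344764709473)
board_center 0.88 [381.8, 133.0, 71.7, 62.0] ((416.9343566894531, 164.7558135986328), (56.51572036743164, 72.92256927490234), 84.95755004882812)
board_center 0.87 [442.1, 1.1, 69.8, 82.0] ((479.7489013671875, 36.120269775390625), (79.46349334716797, 64.56652069091797), 76.50426483154297)
```

View pics/w1.png

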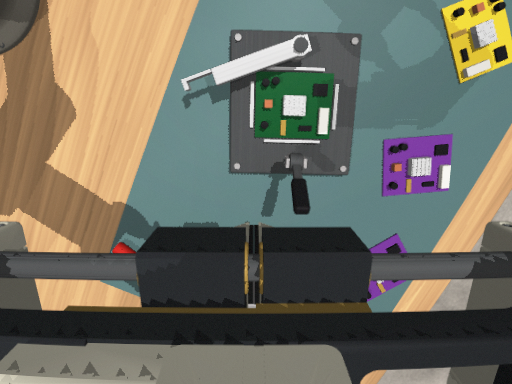

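```bash
cat > fit.py <<'E'
from h import *
from scipy.optimize import least_squares
def W(p,pts):
    pts=np.atleast_2d(np.array(pts,float));c,s=np.cos(p[2]),np.sin(p[2])
    return np.c_[p[0]+c*pts[:,0]-s*pts[:,1],p[1]+s*pts[:,0]+c*pts[:,1],pts[:,2]]
E
python3 - <<'E'
from fit import *
uv=np.array([(233,30),(361,35),(348,175),(230,173),(301,44)],float)
pt=[(-.1,.11,.02),(.1,.11,.02),(.1,-.11,.02),(-.1,-.11,.02),(0,.08,.072)]
f=lambda p:(proj("wrist",W(p,pt))-uv).ravel()
r=least_squares(f,[.54,.025,.4]);p=r.x;print(p,r.fun.round(1))
# strap: centreline pixels -> angle
for px in[(262,58),(225,71),(245,64.5)]:
    w=at("wrist",px,.066);c,s=np.cos(p[2]),np.sin(p[2]);d=w[:2]-p[:2];l=np.array([c*d[0]+s*d[1],-s*d[0]+c*d[1]])-[0,.08]
    print("q",np.arctan2(-l[0],-l[1]),np.hypot(*l))
for a in np.arange(.8,1.2,.05):
    P=[(x,-.08-R*np.cos(a)+n*np.sin(a),.081+R*np.sin(a)+n*np.cos(a)) for R,n,x in[(.095,.008,0),(.095,-.006,0),(.04,.008,0),(.095,.008,-.01),(.095,.008,.01)]]
    print(a.round(2),proj("wrist",W(p,P)).round(0).tolist())
c="top"
for q in env.silhouettes("fixture",c)[:1]:print(q["rect"])
print(proj("top",W(p,pt)).round(0).tolist(), "top")
im=cv2.imread("pics/w1.png")[140:225,240:360];a=cv2.resize(im,None,fx=5,fy=5,interpolation=2)
cv2.imwrite("pics/z1.png",a)
E
```

```text
[0.53953217 0.03142442 0.39910728] [-2.  -0.5  1.4 -0.7  0.3  0.5 -0.1 -0.5  0.4  1.2]
q 1.2601617597134716 0.055782480754963976
q 1.2435292375760596 0.11039599625109059
q 1.241070237039108 0.08096920828596094
0.8 [[301.0, 219.0], [299.0, 223.0], [298.0, 182.0], [293.0, 219.0], [308.0, 219.0]]
0.85 [[301.0, 217.0], [300.0, 222.0], [298.0, 181.0], [293.0, 217.0], [309.0, 217.0]]
0.9 [[302.0, 215.0], [300.0, 220.0], [298.0, 180.0], [294.0, 214.0], [310.0, 215.0]]
0.95 [[302.0, 212.0], [301.0, 219.0], [299.0, 179.0], [294.0, 212.0], [310.0, 212.0]]
1.0 [[303.0, 210.0], [301.0, 217.0], [299.0, 178.0], [295.0, 209.0], [311.0, 210.0]]
1.05 [[303.0, 207.0], [302.0, 214.0], [299.0, 176.0], [295.0, 207.0], [312.0, 207.0]]
1.1 [[304.0, 204.0], [302.0, 212.0], [299.0, 175.0], [296.0, 204.0], [312.0, 204.0]]
1.15 [[304.0, 201.0], [303.0, 209.0], [299.0, 174.0], [296.0, 200.0], [313.0, 201.0]]
[178.7, 176.0, 108.5, 119.5]
[[203.0, 282.0], [175.0, 209.0], [254.0, 178.0], [283.0, 250.0], [198.0, 239.0]] top
```

View pics/z1.png

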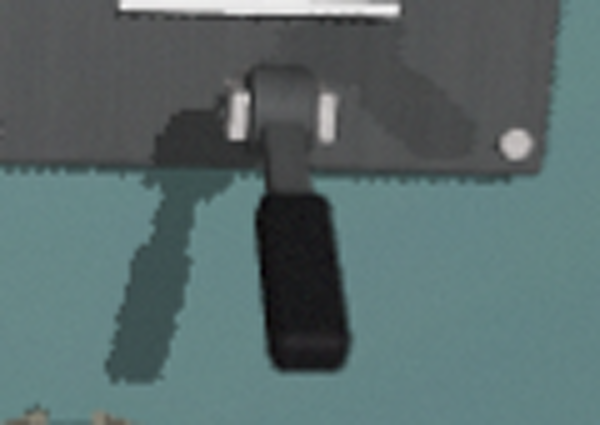

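Run:
```python
from fit import *
s=env.state();print(s["eef_pos"],s["eef_rot"],s["qvel"].round(2))
T=np.array(env.calibration("wrist")["world_from_camera"]);print(np.abs(T-np.load("cal1.npy")).max())
a=cv2.imread("pics/top0.png")[165:300,165:315]
b=cv2.imread("pics/w1.png")[20:190,170:370]
cv2.imwrite("pics/z2.png",np.vstack([cv2.copyMakeBorder(cv2.resize(a,None,fx=4,fy=4,interpolation=2),0,0,0,0,0)]))
p=[0.5395,0.0314,0.399]
pt=[(-.1,.11,.02),(.1,.11,.02),(.1,-.11,.02),(-.1,-.11,.02),(0,.08,.072)]
print(((proj("top",W(p,pt))-165)*4).round(0).tolist())
```

```text
[ 0.51437096 -0.06904727  0.35318419] [1.79966264e+02 1.39477380e-02 1.14262238e+02] [-0.35  0.1  -0.24 -0.09 -0.1   0.01]
0.002598407762411145
[[151.0, 467.0], [41.0, 176.0], [357.0, 53.0], [473.0, 339.0], [131.0, 296.0]]
```

View pics/z2.png

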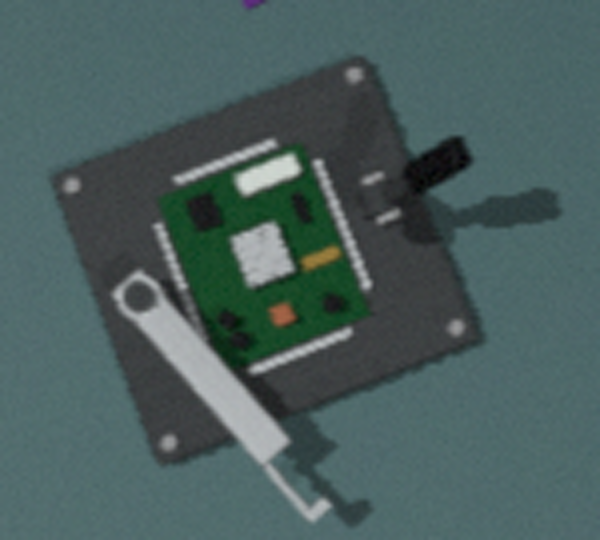

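Run:
```python
from fit import *
s=env.state();im=env.grab_frame("wrist");print(s["eef_pos"],s["time_s"])
g=lambda i:cv2.cvtColor(i,cv2.COLOR_BGR2GRAY)[10:220,180:370].astype(np.float32)
sh=cv2.phaseCorrelate(g(cv2.imread("pics/w1.png")),g(im[:,:,::-1].copy()),cv2.createHanningWindow((190,210),cv2.CV_32F));print(sh)
uvw=np.array([(233,30),(361,35),(348,175),(230,173),(301,44)],float)+sh[0]
uvt=np.array([(158,464),(50,176),(370,60),(484,338),(139,296)])/4+165
uvt=uvt
pt=[(-.1,.11,.02),(.1,.11,.02),(.1,-.11,.02),(-.1,-.11,.02),(0,.08,.072)]
i=[0,1,2,3,4]
tp=[pt[k] for k in i]
fw=lambda p:(proj("wrist",W(p,pt))-uvw).ravel()
ft=lambda p:(proj("top",W(p,tp))-uvt).ravel()
for f in(fw,ft,lambda p:np.r_[fw(p)*1.6,ft(p)*2.6]):
    r=least_squares(f,[.54,.025,.4]);print(r.x.round(4),r.fun.round(1))
```

```text
[ 0.51437096 -0.06904727  0.35318419] 3.325
((-0.2002254260582248, 1.3861923032431491), 1.0058282391156679)
[0.5404 0.029  0.3986] [-2.  -0.5  1.4 -0.6  0.2  0.3  0.  -0.7  0.4  1.5]
[0.5392 0.0251 0.3897] [ 0.1  0.8  0.4 -0.4 -0.4 -1.4 -0.5  0.9  0.3  0. ]
[0.5398 0.0272 0.3939] [-4.   0.4  1.2  1.1 -1.6  2.2 -1.7 -0.3 -0.5  4.1 -1.2  1.7 -1.1 -1.
 -3.7 -4.5 -3.2  1.  -1.2 -0.3]
```

```bash
cat > plan.py <<'E'
from fit import *
p=[.5398,.0272,.394]
def sp(q,d,R=.085,z=.053):
    x=np.array([-np.sin(q),-np.cos(q)]);t=np.array([np.cos(q),-np.sin(q)])
    l=np.array([0,.08])+R*x-d*t
    return np.r_[W(p,[[*l,z]])[0]*1000,np.degrees(p[2])+90-np.degrees(q)]
E
python3 - <<'E'
from plan import *
a=sp(1.25,.058);print("pre",a.round(0))
b=sp(1.25,.033);print("near",b.round(1))
prev=b
for q in np.linspace(1.25,.08,16)[1:]:
    n=sp(q,.031);print(round(q,2),n.round(0),(n-prev).round(0).tolist());prev=n
E
```

```text
pre [407.  89.  53.  41.]
near [423.3  70.3  53.   41. ]
1.17 [427.  62.  53.  45.] [4.0, -8.0, 0.0, 4.0]
1.09 [431.  56.  53.  50.] [3.0, -6.0, 0.0, 4.0]
1.02 [434.  50.  53.  54.] [4.0, -6.0, 0.0, 4.0]
0.94 [439.  44.  53.  59.] [4.0, -6.0, 0.0, 4.0]
0.86 [443.  39.  53.  63.] [5.0, -5.0, 0.0, 4.0]
0.78 [448.  34.  53.  68.] [5.0, -5.0, 0.0, 4.0]
0.7 [454.  30.  53.  72.] [5.0, -5.0, 0.0, 4.0]
0.63 [459.  25.  53.  77.] [6.0, -4.0, 0.0, 4.0]
0.55 [465.  22.  53.  81.] [6.0, -4.0, 0.0, 4.0]
0.47 [472.  19.  53.  86.] [6.0, -3.0, 0.0, 4.0]
0.39 [478.  16.  53.  90.] [7.0, -3.0, 0.0, 4.0]
0.31 [485.  14.  53.  95.] [7.0, -2.0, 0.0, 4.0]
0.24 [492.  12.  53.  99.] [7.0, -2.0, 0.0, 4.0]
0.16 [499.  11.  53. 104.] [7.0, -1.0, 0.0, 4.0]
0.08 [506.  11.  53. 108.] [7.0, -1.0, 0.0, 4.0]
```

drive_tool --pt "-15 23 -7" --pt "-15 23 -7" --pt "-15 23 -7" --pt "-15 23 -7" --pt "-15 23 -7" --spin '[-10,-10,-10,-10,-10]' --jaw '[-1,-1,-1,-1,-1]'

```text
time_s: 4.0
eef_pos: [0.4389, 0.0458, 0.3178]
eef_rot: [180.0, -0.0, 63.9]
wrist_force: [0.5, 0.5, -0.4]
gripper_width: 0.0004
grip_force: 0.0
```

drive_tool --pt "-16 22 -40" --pt "-16 21 -45" --pt "0 0 -45" --pt "0 0 0" --pt "0 0 0" --spin '[-10,-10,-3,0,0]' --jaw '[-1,-1,-1,-1,-1]'

```text
time_s: 4.62
eef_pos: [0.4089, 0.0877, 0.1894]
eef_rot: [179.9, -0.1, 41.2]
wrist_force: [0.8, 0.0, 0.1]
gripper_width: 0.0001
grip_force: 0.0
```

Lower to z 0.10, look once from close up, then continue.

drive_tool --pt "0 0 -40" --pt "0 0 -45" --pt "0 0 0" --pt "0 0 0" --pt "0 0 0" --spin '[0,0,0,0,0]' --jaw '[-1,-1,-1,-1,-1]'

```text
time_s: 5.25
eef_pos: [0.4094, 0.0877, 0.1047]
eef_rot: [179.8, -0.2, 41.2]
wrist_force: [-0.4, 0.0, 0.3]
gripper_width: 0.0003
grip_force: 0.0
```

Run:
```python
from plan import *
s=env.state();print(s["eef_pos"])
im=env.grab_frame("top")[180:310,165:295,::-1]
im2=env.grab_frame("wrist")[:,:,::-1].copy()
q=1.25
P=[[-R*np.sin(q)-o*np.cos(q),.08-R*np.cos(q)+o*np.sin(q),.066] for R,o in[(.02,.012),(.128,.012),(.128,-.012)]]
for u in proj("wrist",W(p,P)):cv2.circle(im2,(int(u[0]),int(u[1])),3,(0,0,255),1)
a=cv2.resize(im,None,fx=2.95,fy=2.95,interpolation=2)[:384]
cv2.imwrite("pics/c3.png",cv2.resize(np.hstack([a[:, :288],im2]),(800,384)))
```

```text
[0.40935887 0.08768965 0.10471877]
```

View pics/c3.png

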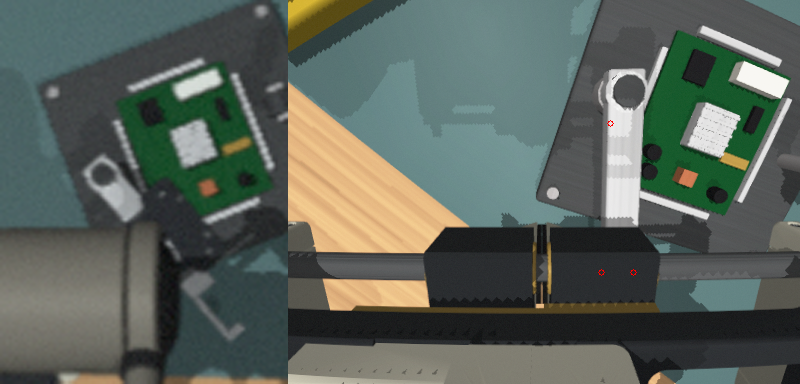

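Run:
```python
from plan import *
s=env.state();t=s["eef_pos"];y=np.radians(s["eef_rot"][2]);v=np.array([np.sin(y),-np.cos(y),0])
for h in(0,.03,.06,.066):
    print(h,proj("wrist",[t+o*v+[0,0,h] for o in(-.019,0,.019)]).round(0).tolist())
```

```text
0 [[222.0, 240.0], [255.0, 240.0], [288.0, 240.0]]
0.03 [[216.0, 266.0], [255.0, 266.0], [295.0, 266.0]]
0.06 [[207.0, 304.0], [256.0, 304.0], [306.0, 304.0]]
0.066 [[204.0, 314.0], [256.0, 314.0], [308.0, 314.0]]
```

Run:
```python
from plan import *
s=env.state();t=s["eef_pos"];u=proj("scene",[t])[0].astype(int);print(u)
im=env.grab_frame("scene")[:,:,::-1]
a=im[u[1]-55:u[1]+45,u[0]-60:u[0]+60]
b=cv2.imread("pics/scene0.png")[20:120,412:512]
cv2.imwrite("pics/c4.png",np.hstack([cv2.resize(a,(432,360),interpolation=2),cv2.resize(b,(360,360),interpolation=2)]))
y=np.radians(s["eef_rot"][2]);v=np.array([np.sin(y),-np.cos(y),0])
print((proj("scene",[t+v*o+[0,0,h] for o in(-.058,-.019,0,.019,.058) for h in (0,.066)])-u+[60,55])*3.6)
```

```text
[302 146]
[[274.6037168  179.31398039]
 [284.57213394 128.25184101]
 [235.93601749 193.5532823 ]
 [244.49521057 142.65987187]
 [216.89736462 200.56560784]
 [224.75377215 149.75937528]
 [197.72622612 207.62764917]
 [204.86905587 156.91191694]
 [157.9564602  222.28050853]
 [163.60029097 171.76114507]]
```

View pics/c4.png

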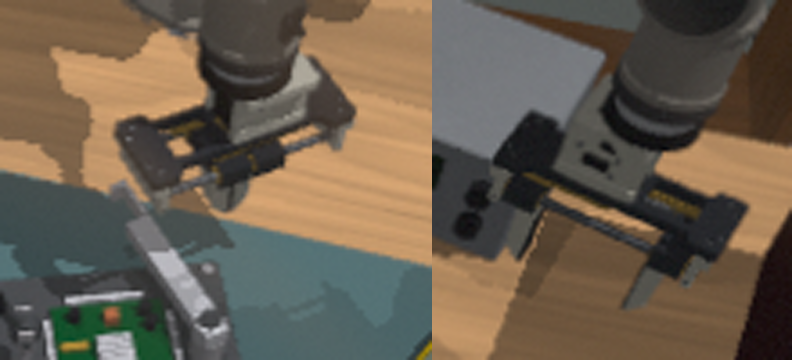

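drive_tool --pt "0 0 -26" --pt "0 0 -26" --pt "0 0 0" --pt "8 -9 0" --pt "7 -8 0" --spin '[0,0,0,0,0]' --jaw '[-1,-1,-1,-1,-1]'

```text
time_s: 6.02
eef_pos: [0.4244, 0.07, 0.0518]
eef_rot: [179.9, -0.1, 41.2]
wrist_force: [-0.3, -1.0, 0.7]
gripper_width: 0.0003
grip_force: 0.0
```

drive_tool --pt "4 -8 0" --pt "3 -6 0" --pt "4 -6 0" --pt "4 -6 0" --pt "5 -5 0" --spin '[4.5,4.5,4.5,4.5,4.5]' --jaw '[-1,-1,-1,-1,-1]'

```text
time_s: 6.65
eef_pos: [0.4434, 0.0389, 0.0515]
eef_rot: [180.0, -0.0, 63.8]
wrist_force: [-0.8, 0.6, 1.2]
gripper_width: 0.0005
grip_force: 0.8
```

drive_tool --pt "5 -5 0" --pt "5 -5 0" --pt "6 -4 0" --pt "6 -4 0" --pt "6 -3 0" --spin '[4.5,4.5,4.5,4.5,4.5]' --jaw '[-1,-1,-1,-1,-1]'

```text
time_s: 7.28
eef_pos: [0.4714, 0.0179, 0.0514]
eef_rot: [180.0, -0.0, 86.3]
wrist_force: [-1.6, 0.5, 0.7]
gripper_width: 0.0008
grip_force: 0.7
```

drive_tool --pt "7 -3 0" --pt "7 -2 0" --pt "7 -1 0" --pt "7 -1 0" --pt "6 0 0" --spin '[4.5,4.5,4.5,4.5,4.0]' --jaw '[-1,-1,-1,-1,-1]'

```text
time_s: 7.9
eef_pos: [0.5055, 0.0105, 0.0515]
eef_rot: [180.0, 0.0, 108.3]
wrist_force: [-1.3, -1.8, 0.2]
gripper_width: 0.0006
grip_force: 0.8
```

Run:
```python
from plan import *
print(sp(0,.031).round(0),sp(.08,.031).round(0))
s=env.state();print(s["eef_pos"],s["eef_rot"],s["wrist_force"])
```

```text
[513.  11.  53. 113.] [506.  11.  53. 108.]
[0.50548794 0.01053806 0.05145694] [1.79970754e+02 4.15862295e-02 1.08255596e+02] [-1.26338113 -1.78537059  0.16434488]
```

Now press on along fixture +x (0.92, 0.38) in small steps until force rises.

drive_tool --pt "3 0 0" --pt "3 0 0" --pt "2 1 0" --pt "2 1 0" --pt "0 0 0" --spin '[2,2,0,0,0]' --jaw '[-1,-1,-1,-1,-1]'

```text
time_s: 8.52
eef_pos: [0.5141, 0.0133, 0.0508]
eef_rot: [-179.9, 0.0, 112.2]
wrist_force: [-3.0, -4.8, 3.5]
gripper_width: 0.0002
grip_force: 2.7
```

drive_tool --pt "1 0 0" --pt "2 1 0" --pt "0 0 0" --pt "0 0 0" --pt "0 0 0" --spin '[0,0,0,0,0]' --jaw '[-1,-1,-1,-1,-1]'

```text
time_s: 9.15
eef_pos: [0.5143, 0.0134, 0.0506]
eef_rot: [-179.6, -0.1, 112.2]
wrist_force: [-13.2, -11.0, 10.0]
gripper_width: 0.0005
grip_force: 8.5
```

drive_tool --pt "-8 -3 0" --pt "-18 -7 0" --pt "0 0 50" --pt "0 0 60" --pt "0 0 50" --spin '[0,0,0,0,0]' --jaw '[-1,-1,-1,-1,-1]'

```text
time_s: 9.78
eef_pos: [0.4921, 0.005, 0.2131]
eef_rot: [179.9, 0.0, 112.2]
wrist_force: [1.1, 0.1, 0.2]
gripper_width: 0.0005
grip_force: 0.0
```

```bash
cat >> plan.py <<'E'
def lv(a,cl=0,R=.065):
    y=-.08-R*np.cos(a)+(.008+cl)*np.sin(a)+.0095;z=.081+R*np.sin(a)+(.008+cl)*np.cos(a)
    return W(p,[[0,y,z]])[0]*1000
E
python3 - <<'E'
from plan import *
s=env.state();print(s["eef_pos"],s["eef_rot"])
im=env.grab_frame("wrist")[:,:,::-1].copy()
for h in env.silhouettes("strap","wrist")[:2]:
    m=h["pixels"];ys,xs=np.nonzero(m);l=cv2.fitLine(np.c_[xs,ys].astype(np.float32),2,0,.01,.01).ravel()
    A=at("wrist",l[2:]-30*l[:2],.066);B=at("wrist",l[2:]+30*l[:2],.066);d=B-A;print("strap q",h["conf"],h["rect"],np.arctan(d[1]/d[0]), np.degrees(np.arctan2(d[0],-d[1]))-22.6)
cv2.imwrite("pics/c5.png",im)
print("pre",lv(1.05,.025))
pr=lv(1.05,.025)
for a in[1.05,.9,.75,.6,.45,.3,.2,.1,0,-.05]:
    n=lv(a);print(a,n.round(0),(n-pr).round(0).tolist());pr=n
E
```

```text
[0.49213362 0.00504559 0.21309863] [1.79865629e+02 3.28606308e-02 1.12154733e+02]
strap q 0.61 [287.1, 83.7, 30.9, 143.0] -1.1687340218480329 -179.56352682524283
pre [568.29085127 -41.33070112 153.80235424]
1.05 [577. -61. 141.] [8.0, -20.0, -12.0]
0.9 [580. -69. 137.] [3.0, -8.0, -4.0]
0.75 [583. -77. 131.] [3.0, -7.0, -6.0]
0.6 [586. -83. 124.] [3.0, -6.0, -7.0]
0.45 [588. -89. 116.] [2.0, -5.0, -8.0]
0.3 [590. -93. 108.] [2.0, -4.0, -9.0]
0.2 [591. -95. 102.] [1.0, -2.0, -6.0]
0.1 [591. -97.  95.] [1.0, -2.0, -6.0]
0 [592. -98.  89.] [0.0, -1.0, -6.0]
-0.05 [592. -98.  86.] [0.0, -0.0, -3.0]
```

View pics/c5.png

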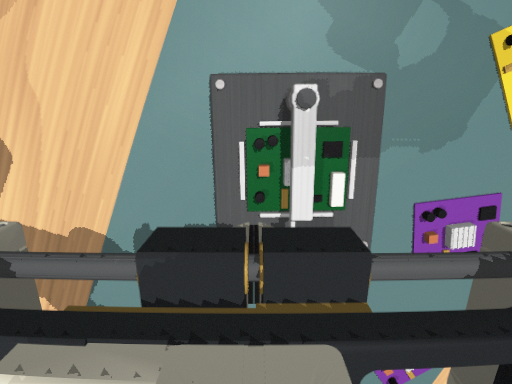

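drive_tool --pt "38 -23 0" --pt "38 -23 0" --pt "0 0 -30" --pt "0 0 -29" --pt "0 0 0" --spin '[0,0,0,0,0]' --jaw '[-1,-1,-1,-1,-1]'

```text
time_s: 10.5
eef_pos: [0.5661, -0.0407, 0.1488]
eef_rot: [-179.7, -0.2, 112.2]
wrist_force: [1.1, 0.4, 0.6]
gripper_width: 0.0002
grip_force: 0.0
```

drive_tool --pt "4 -10 -6" --pt "4 -10 -6" --pt "3 -8 -4" --pt "3 -8 -6" --pt "0 0 0" --spin '[0,0,0,0,0]' --jaw '[-1,-1,-1,-1,-1]'

```text
time_s: 11.12
eef_pos: [0.5819, -0.0782, 0.1294]
eef_rot: [-180.0, 0.0, 112.1]
wrist_force: [0.9, 0.7, 0.6]
gripper_width: 0.0003
grip_force: 0.2
```

drive_tool --pt "3 -5 -6" --pt "2 -5 -8" --pt "2 -4 -8" --pt "1 -2 -6" --pt "0 0 0" --spin '[0,0,0,0,0]' --jaw '[-1,-1,-1,-1,-1]'

```text
time_s: 11.75
eef_pos: [0.5898, -0.0934, 0.1009]
eef_rot: [-180.0, -0.0, 112.1]
wrist_force: [-0.2, 0.5, 1.1]
gripper_width: 0.0004
grip_force: 0.0
```

drive_tool --pt "1 -2 -6" --pt "0 -1 -5" --pt "0 0 -3" --pt "0 0 0" --pt "0 0 0" --spin '[0,0,0,0,0]' --jaw '[-1,-1,-1,-1,-1]'

```text
time_s: 12.38
eef_pos: [0.5913, -0.0961, 0.089]
eef_rot: [179.9, 0.1, 112.2]
wrist_force: [-2.6, 2.7, 11.5]
gripper_width: 0.0002
grip_force: 5.3
```

drive_tool --pt "0 0 -2" --pt "0 0 -1" --pt "0 0 0" --pt "0 0 0" --pt "0 0 0" --spin '[0,0,0,0,0]' --jaw '[-1,-1,-1,-1,-1]'

```text
time_s: 13.0
eef_pos: [0.5915, -0.0962, 0.0887]
eef_rot: [179.8, 0.1, 112.2]
wrist_force: [-9.2, 3.7, 27.6]
gripper_width: 0.0004
grip_force: 13.9
```

drive_tool --pt "0 0 25" --pt "0 0 60" --pt "0 0 60" --pt "0 0 60" --pt "0 0 0" --spin '[0,0,0,0,0]' --jaw '[-1,-1,-1,-1,-1]'

```text
time_s: 13.62
eef_pos: [0.5928, -0.097, 0.2952]
eef_rot: [179.5, 0.4, 112.2]
wrist_force: [0.1, 0.4, -0.0]
gripper_width: 0.0003
grip_force: 0.0
```

drive_tool --pt "-40 0 20" --pt "-40 0 20" --pt "-40 0 0" --pt "0 0 0" --pt "0 0 0" --spin '[0,0,0,0,0]' --jaw '[-1,-1,-1,-1,-1]'

```text
time_s: 14.25
eef_pos: [0.4713, -0.0965, 0.3291]
eef_rot: [-180.0, -0.0, 112.1]
wrist_force: [-0.3, 0.4, -0.5]
gripper_width: 0.0004
grip_force: 0.0
```

Run:
```python
from plan import *
a=env.grab_frame("top")[165:300,165:315,::-1];b=env.grab_frame("wrist")[:,:,::-1]
cv2.imwrite("pics/c6.png",cv2.resize(np.hstack([cv2.resize(a,(427,384),interpolation=2),b]),(800,327)))
P=[(x,y,.089) for x,y in[(-.01,-.175),(.01,-.175)]]
o=[(x,-.175,.075) for x in(-.01,.01)]
print((proj("top",W(p,P+o))-165)*427/150*800/939, proj("wrist",W(p,P+o))*.852+[364,0])
```

```text
[[321.53200873  95.20347468]
 [314.04091938  76.99713618]
 [320.22438201  97.19963385]
 [312.82115486  79.19315548]] [[639.62919555 193.0165392 ]
 [651.41591389 192.90426012]
 [637.80196197 190.0318316 ]
 [649.23563896 189.92759307]]
```

View pics/c6.png

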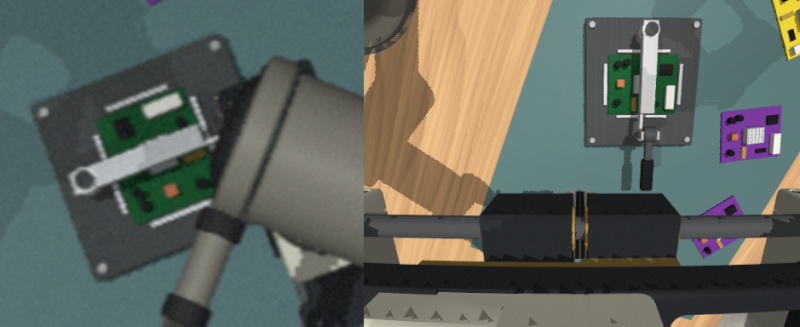

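The wrist picture shows the strap across the board and the lever level, with its end at about (646,190) against a predicted (645,193). The board is in its nest and the arm is clear.

```bash
python3 -c "
from cell import env
print(env.job_done())"
```

```text
the job is handed in; nothing more can be done
None
```

I swung the strap over to its stop, then pushed the cam lever fully down, drew the arm clear and handed the job in at about 14 s; no verdict came back, and the last pictures show the board in its nest.

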